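Feed a brass probe home into a clamped coupler with a push stick

ROBOT

A 6-joint arm with a two-finger parallel gripper is mounted at the origin on the work surface. World frame = base frame: x ahead of the robot, y to its left, z up, the work surface at z = 0. Lengths are in m, angles in rad, forces in N, time in s.
With the tool pointing down it reaches from about 0.375 to 0.975 m from the base axis. Payload 3.8 kg.
Tool frame: the origin (TCP) lies at the very end of the fingers, on their centre line; the grasp point (between the pads) lies 19 mm behind it (bot.pinch_z is the distance from the TCP to the grasp point, in m); x points along the fingers, y is the direction in which the jaws open and shut, and the axes are right-handed (so a half turn about x gives the same grasp; the last joint's range is limited). The gripper opens to 85 mm and grips with 20 to 120 N. Pads are 22 mm wide; open, the fingers measure 114 mm over their backs; the gripper's body (76 mm by 85 mm) begins 54 mm behind the grasp point. The pads swing forward as they close: fully open they stand 13 mm farther back than shut.
Start: joints at [1.225, 0.264, 1.604, -0, 1.274, -0.037], TCP at [0.205, 0.643, 0.231] pointing down, gripper open.
Joint ranges: [-2.63, 2.63], [-0.94, 2.18], [0.31, 2.57], [-1.31, 4.45], [0, 2.66], [-2.55, 2.55]. Speed limits (rad/s): [2.57, 2.57, 3.14, 3.14, 3.14, 3.14].

INTERFACE

Orientations are given as a rotation vector (axis times angle).
In Python, from workcell import monitor, imaging, finish_job, bot gives the robot as it stands.
- The arm moves only by the tool jog_arm, never from a script. Its argument "rows" is a list of rows, each a list of 7 numbers: the shift along the tool's x, y, z in m, then the turn, a rotation vector about the tool's x, y, z in rad, then the opening in per cent of the stroke, from 0 (shut) to 100 (fully open). A call has 1 to 20 rows; each row is the pose to reach, as a shift and turn from the pose measured when the call began, along the tool's axes at that moment; what a row does not reach only later rows make up. A row lasts 1/10 s, in which the tool goes at most 50 mm and 8.59 degrees, less where a joint would pass 70% of its speed; a pose out of reach is approached as far as the arm can. A call with a gripper value outside its range is refused whole. The fingers move at their own pace and stop on an object; "force" is the grip in N (left out, the last holds). Time passes only in rows, so rows that repeat a pose let the fingers close. It gives the time, the measured TCP pose, the force and the opening at its end, in the units of the state.
- monitor.read_state(): the state, without advancing time (a new reading comes with each control period).
- imaging.read_camera(name): name is "scene" or "top"; returns the picture (420x560x3 uint8, blue, green, red); there is no depth.
- imaging.camera_params(name): a dict with "fx", "fy", "cx", "cy" (pixels), "T" (4x4, takes a point from camera to world coordinates). Camera axes: x right, y down, z forward; pixel columns grow to the right and rows downward; lengths in m; the calibration is good to about 2 mm. A picture is of the moment at which its call begins. camera_params takes no time and is no camera call.
- finish_job(): hands the job in, once; it reports no verdict.
The state is a dict: "time": time; "q": joint angles; "joint_vel": joint speeds; "joint_torque": joint torques, N m; "tool_pos": TCP position; "tcp_rot": TCP orientation; "wrist_force": force on the tool from outside, world axes, zero at the start; "torque": the same for the moment, N m; "width": opening from 0.0 (shut) to 1.0 (fully open).
Only numpy, scipy, OpenCV 4.12 (cv2) and the standard library are available. Lean on these libraries where they do the work, as an engineer would, in place of code of your own. Each camera call takes 0.05 s, during which the arm holds its last target. There are 200 camera calls.

TASK

Pick up the wooden push stick by its handle and slide it into the open, flared end of the aluminium guide to feed the brass probe along the channel into the clamped coupler, until the probe is fully home against the stop face inside; how deep that lies can only be felt. Press it home with a steady push of about 12 N for a second and keep every push under 18 N, so as not to mar the face; move the probe with the stick only. Then draw the stick right out of the guide and lay it flat on the open bench, leaving the probe home and the other fittings where they are.

Things in the scene. Friction and masses are not known exactly. Their poses are not given: they have to be found in the camera images.
- guide: Fixed aluminium guide, 145 x 64 mm. Origin on the bench under its exit end, which meets the coupler. +x = feed direction, level along the channel to the coupler; z up. Channel x = -120 to 0 mm, 24 mm wide (y -12 to 12), floor 30 mm above the bench, walls up to 56 mm. Two 12 mm wide straps bridge it at x = -112 and -8 mm, 26 mm over the floor: the stick must enter endways.
- guide_entry (a point): Middle of the floor edge at the guide's open, flared end (guide x = -145 mm, 30 mm above the bench). From here to x = -120 mm the flare narrows from about 42 mm to the channel's 24 mm, over the same level floor. Open bench lies before it (guide x below -145 mm).
- coupler: Fixed steel coupler, 66 mm diameter, 94 mm long, in line with the guide in a cast-iron screw clamp 120 mm wide, 155 mm high. Origin at the centre of its mouth, 2 mm beyond the guide's exit, 41 mm above the bench; +x into the bore (as the guide's +x). Bore about 30 mm. A rigid flat stop face stands across the bore 6 to 32 mm behind the mouth; its depth differs each time and is not measured.
- probe: Loose brass probe, 74 mm long, about 100 g, lying in the channel, nose towards the coupler: body 22 mm diameter, 36 mm long, then nose 16 mm diameter, 38 mm long. Origin on its axis at the flat rear face, 11 mm above the channel floor; +x points to the nose. It slides with little friction (under 2 N) and may roll about x.
- probe_nose (a point): Centre of the flat front end of the probe's nose, on its axis, 74 mm ahead of the rear face.
- stick: Loose pale wooden push stick, about 90 g, flat on the bench, handle up: a strip 200 mm long, 20 mm wide, 14 mm high with a handle block on its rear end. Origin at the centre of the strip's underside; +x to the pushing tip (x = 100 mm), z up. The handle runs from x = -100 to -52 mm, is 20 mm wide (along y), its top 52 mm above the underside.
- stick_tip (a point): Centre of the stick's front end face, 100 mm ahead of the stick's origin and 7 mm above its underside. While it pushes, the stick also bears on the channel floor and rubs: up to about 4 N of the push is lost before it reaches the stop face.
- stick_handle (a point): Point in the handle to grip across its 20 mm width (along the stick's y): 76 mm behind the stick's origin, 36 mm above its underside.
- cross: Matte black steel cross fitting, 70 by 70 mm, 30 mm high, loose on the bench; leave it alone. Origin at the centre of its underside.
- plug: Green plastic dust plug, 38 mm in diameter, 30 mm high, loose; leave it alone. Origin at the centre of its underside.
- collar: Nickel-plated sleeve collar, a ring 40 mm in diameter and 26 mm high, loose; leave it alone. Origin at the centre of its underside.

How it is judged:
On the way, in this order (a step that is already met when the one before it is completed fails the run):
1. the tip of the stick is in the channel, at least 5 mm past the flare, behind the probe (x of stick_tip in the frame of guide above -0.115 m and y of stick_tip in the frame of guide between -0.012 and 0.012 m and z of stick_tip in the frame of guide below 0.056 m), for 0.05 s.
2. the stick presses the probe home: its nose at least 4 mm inside the coupler, the probe bearing on the coupler's stop face with 4 to 18 N for 0.3 s, the stick's tip on its rear face (x of probe_nose in the frame of coupler above 0.004 m and contact force between probe and coupler above 4 N and contact force between stick and probe above 2 N), for 0.3 s.
At the end, for the whole second after the job is handed in: The probe rests in line with the guide (0.08 rad), pressed home, its nose at least 4 mm inside the coupler's mouth; the stick rests flat on the bench, handle up (0.08 rad, underside within 6 mm of the bench), wholly before the guide's flared end (tip and handle at guide x below -150 mm) (x of probe_nose in the frame of coupler above 0.004 m and angle between the x axis of probe and the x axis of guide, either way round below 0.08 rad and linear speed of each of probe, stick below 0.01 m/s and x of each of stick_tip, stick_handle in the frame of guide below -0.15 m and height (world z) of stick below 0.006 m and angle between stick's own z axis and vertical below 0.08 rad); the robot touches nothing.
It fails at once if the probe bears on the coupler with more than 18 N (contact force between probe and coupler above 18 N).
It fails at once if the stick bears on the guide with more than 18 N (contact force between stick and guide above 18 N).
It fails at once if the fingers touch the probe (more than 0.5 N) (contact force between the fingers and probe above 0.5 N).
It fails at once if the cross, plug or collar is moved more than 20 mm (distance of any of cross, plug, collar from where it was at the start of the episode above 0.02 m).
It also fails if it takes over 58 s, if anything falls off the work surface, if the arm or the gripper's body presses on something with over 40 N, if the wrist force passes 120 N, or if a joint passes its speed limit or range.

## Working session

There is one attempt and no reset: what is moved stays moved. The work goes in short steps, Python scripts to look and compute and a tool call to move; the robot and the scene stay as the last step left them, time stands still between calls to the robot, and variables do not carry over. Pictures are saved under pics/ and viewed, about 8 in all and at most 12, crops included, and the job is handed in when it is done.

Besides the shell and the picture viewer there is one more tool, called by a JSON object that holds its "api" and its "payload". jog_arm: Moves the arm, as the interface text tells. Its arguments: {"type":"object","properties":{"rows":{"type":"array","items":{"type":"array","items":{"type":"number"}}},"force":{"type":"number"}},"required":["rows"]}

```bash
mkdir -p pics; ls; python3 - <<'E'
from workcell import monitor, imaging, bot
import cv2,numpy as np
for n in("scene","top"):
    cv2.imwrite(f"pics/{n}0.png",imaging.read_camera(n)); p=imaging.camera_params(n); print(n,p)
print(monitor.read_state(),bot.pinch_z)
E
```

```text
pics
scene {'fx': 500.0684579727713, 'fy': 500.0684579727713, 'cx': 274.9265531059061, 'cy': 210.47631555513192, 'T': array([[-0.49612036,  0.72211353, -0.48209609,  1.11447058],
       [ 0.8682141 ,  0.41790385, -0.26750821,  0.24743101],
       [ 0.00829852, -0.5512789 , -0.83427976,  0.96241875],
       [ 0.        ,  0.        ,  0.        ,  1.        ]])}
top {'fx': 535.3139948835693, 'fy': 535.3139948835693, 'cx': 283.1328188823043, 'cy': 218.70250914342813, 'T': array([[-0.0141271 , -0.9743471 ,  0.22460665,  0.29357421],
       [-0.99988746,  0.01490033,  0.0017479 , -0.0120891 ],
       [-0.00504977, -0.22455668, -0.97444795,  1.47278825],
       [ 0.        ,  0.        ,  0.        ,  1.        ]])}
{'time': 0.1, 'q': array([ 1.22508036e+00,  2.64671908e-01,  1.60525276e+00, -4.46773539e-06,
        1.27369463e+00, -3.68895557e-02]), 'joint_vel': array([-0.00053106, -0.00171501, -0.00102055,  0.00045685, -0.00144175,
        0.00157911]), 'joint_torque': array([ 7.54408338e-04, -5.16703427e+01, -3.68589163e+01, -4.88739342e-07,
        6.16020159e-03,  1.91563561e-05]), 'tool_pos': array([0.20493104, 0.64244159, 0.23008222]), 'tcp_rot': array([ 0.24082052,  1.55755408, -0.24395754]), 'wrist_force': array([-0.15144339,  0.03315364, -0.10766755]), 'torque': array([-0.00694409, -0.03220316,  0.00820642]), 'width': 1.0018085090601467} 0.0187
```

View pics/top0.png

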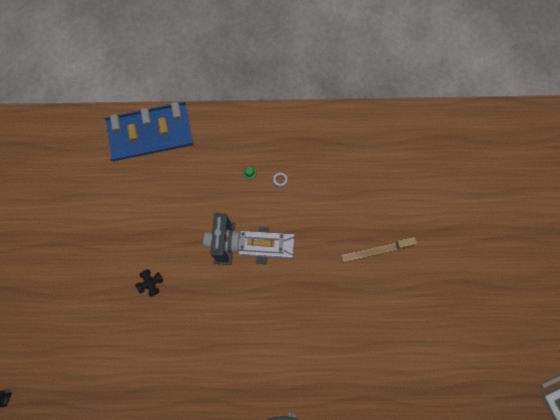

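View pics/scene0.png

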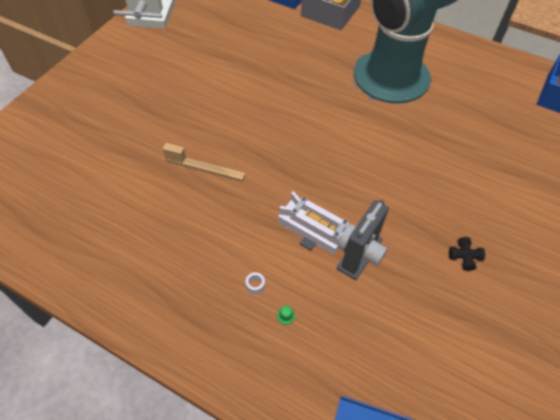

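```bash
cat > h.py <<'E'
import cv2,numpy as np
from workcell import imaging
P={n:imaging.camera_params(n) for n in("scene","top")}
def ray(n,u,v):
    p=P[n]; d=np.array([(u-p['cx'])/p['fx'],(v-p['cy'])/p['fy'],1.]); return p['T'][:3,3],p['T'][:3,:3]@d
def plane(n,u,v,z):
    o,d=ray(n,u,v); return o+d*(z-o[2])/d[2]
def proj(n,X):
    p=P[n]; c=p['T'][:3,:3].T@(np.asarray(X,float)-p['T'][:3,3]); return np.array([p['fx']*c[0]/c[2]+p['cx'],p['fy']*c[1]/c[2]+p['cy']])
E
python3 - <<'E'
import cv2,numpy as np
a=cv2.imread("pics/top0.png");b=cv2.imread("pics/scene0.png")
f=lambda i,x,y,w,h,s:cv2.resize(i[y:y+h,x:x+w],None,fx=s,fy=s,interpolation=cv2.INTER_CUBIC)
cv2.imwrite("pics/c1.png",np.vstack([f(a,200,205,100,65,8)[:,:800],]))
cv2.imwrite("pics/c2.png",np.vstack([f(a,335,230,90,36,8),f(b,155,138,100,45,7.2)]))
cv2.imwrite("pics/c3.png",f(b,270,185,120,95,6.2))
for n,i in(("top",a),("scene",b)):
    hsv=cv2.cvtColor(i,cv2.COLOR_BGR2HSV)
    for u,v in ([(370,252),(407,243),(330,240),(262,243)] if n=="top" else [(220,170),(173,152),(200,200),(318,222)]): print(n,u,v,hsv[v,u])
E
```

```text
top 370 252 [ 17  99 126]
top 407 243 [ 16  96 146]
top 330 240 [ 13 136 111]
top 262 243 [ 19 143 144]
scene 220 170 [ 16 105 189]
scene 173 152 [ 15 113 147]
scene 200 200 [ 13 142 172]
scene 318 222 [  8  39 201]
```

View pics/c1.png

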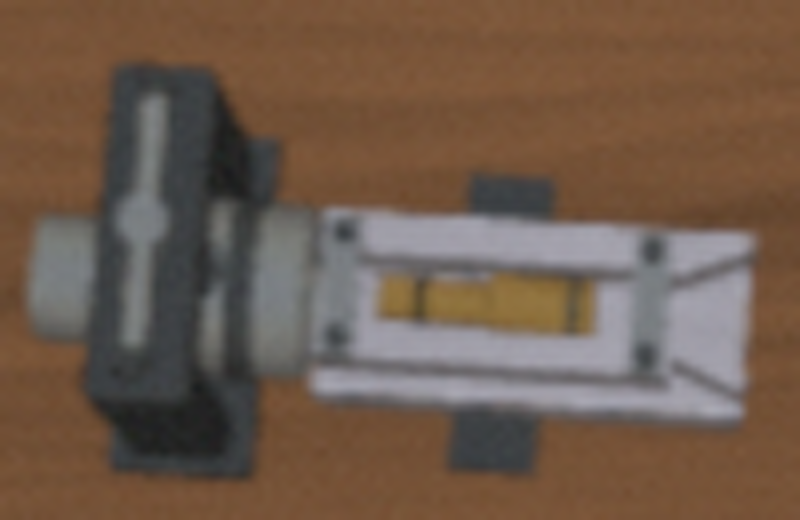

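View pics/c2.png

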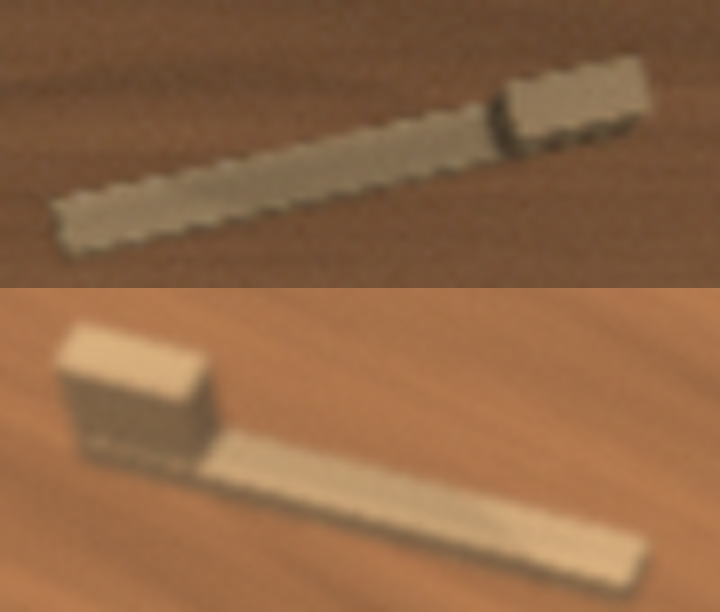

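View pics/c3.png

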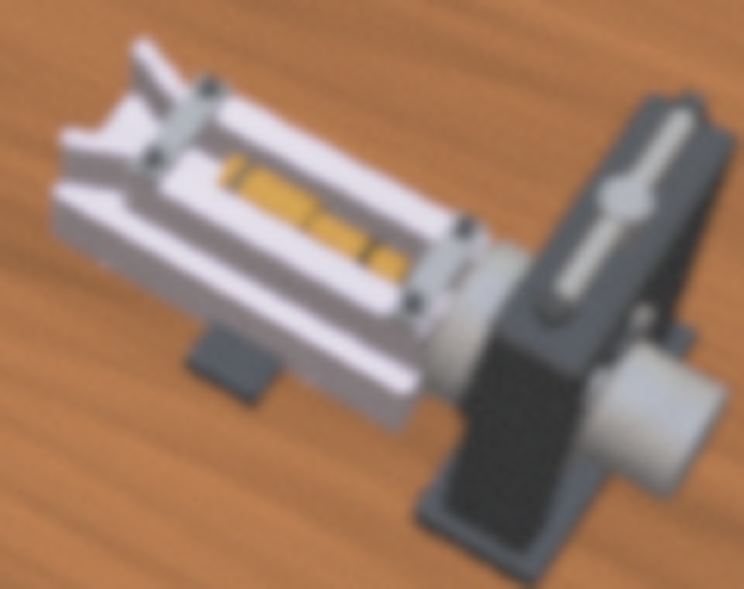

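```bash
python3 - <<'E'
from h import *
a=cv2.imread("pics/top0.png");b=cv2.imread("pics/scene0.png")
def big(i,x,y,w,h,s=8): return cv2.resize(i[y:y+h,x:x+w],None,fx=s,fy=s,interpolation=cv2.INTER_CUBIC)
def comp(m):
    n,l,st,_=cv2.connectedComponentsWithStats(m); k=1+np.argmax(st[1:,4]); return (l==k).astype(np.uint8)*255
def full(p,x,y,s=8): return (np.asarray(p)+.5)/s-.5+[x,y]
# guide white mask
g=big(a,200,205,100,65); hsv=cv2.cvtColor(g,cv2.COLOR_BGR2HSV)
m=((hsv[...,1]<45)&(hsv[...,2]>130)).astype(np.uint8)*255
m=cv2.morphologyEx(comp(m),cv2.MORPH_CLOSE,np.ones((45,45)))
# edges per column
E=[];F=[]
for c in range(350,720,4):
    r=np.where(m[:,c])[0]
    E.append((c,r.min()));F.append((c,r.max()))
for nm,L in(("up",E),("lo",F)):
    L=np.array(L,float); k=np.polyfit(L[:,0],L[:,1],1); 
    for _ in range(3):
        e=np.abs(L[:,1]-np.polyval(k,L[:,0])); L2=L[e<4]; k=np.polyfit(L2[:,0],L2[:,1],1)
    p=[full((c,np.polyval(k,c)),200,205) for c in(320,750)]
    print(nm,len(L2),p,[plane("top",*q,.030).round(4) for q in p])
R=[(np.where(m[r])[0].max(),r) for r in range(240,412,6)];print("right",[x[0] for x in R])
# bolts (strap top corners) crops
for nm,pts,z in(("bolts",[(345,230),(337,337),(653,248),(646,355)],.058),):
    Q=np.array([plane("top",*full(p,200,205),z) for p in pts]);print(nm,Q.round(4).tolist())
    c=(Q[0]+Q[1])/2,(Q[2]+Q[3])/2; d=c[0]-c[1];print("mid",c,np.linalg.norm(d),np.degrees(np.arctan2(d[1],d[0])))
# probe
br=((hsv[...,0]>15)&(hsv[...,0]<25)&(hsv[...,1]>125)&(hsv[...,2]>110)).astype(np.uint8)*255
br=comp(cv2.morphologyEx(br,cv2.MORPH_CLOSE,np.ones((15,15))));r=cv2.minAreaRect(cv2.findNonZero(br));print("probe",r)
print([plane("top",*full(p,200,205),.041).round(4).tolist() for p in cv2.boxPoints(r)])
# stick
s=big(a,335,230,90,36);hs=cv2.cvtColor(s,cv2.COLOR_BGR2HSV)
m=comp(((hs[...,1]<118)&(hs[...,2]>95)).astype(np.uint8)*255)
cv2.imwrite("pics/m.png",m)
T=m.copy();T[:,490:]=0;T=comp(T);H=m.copy();H[:,:505]=0;H=comp(H)
for nm,q,z in(("strip",T,.014),("handle",H,.052)):
    r=cv2.minAreaRect(cv2.findNonZero(q));B=np.array([plane("top",*full(p,335,230),z) for p in cv2.boxPoints(r)])
    print(nm,r,B.round(4).tolist(),B.mean(0),[np.linalg.norm(B[i]-B[i-1]).round(4) for i in(1,2)])
# scene handle-top & tip corners by eye (7.2x, crop offset 155,138, y offset 288)
f=lambda u,v:(u/7.2+155-.43,(v-288)/7.2+138-.43)
for nm,p,z in(("h",(80,323),.052),("h",(208,353),.052),("h",(185,400),.052),("h",(60,370),.052),("tip",(648,540),.014),("tip",(630,583),.014)):
    print(nm,plane("scene",*f(*p),z).round(4))
E
```

```text
up 76 [array([239.5625    , 250.81294002]), array([293.3125    , 253.73906357])] [array([0.538 , 0.1107, 0.03  ]), array([ 0.5278, -0.0358,  0.03  ])]
lo 93 [array([239.5625   , 253.4026237]), array([293.3125    , 256.94314491])] [array([0.5309, 0.1106, 0.03  ]), array([ 0.5189, -0.0357,  0.03  ])]Traceback (most recent call last):
  File "<stdin>", line 22, in <module>
    return umr_maximum(a, axis, None, out, keepdims, initial, where)
ValueError: zero-size array to reduction operation maximum which has no identity
```

```bash
cat > m.py <<'E'
from h import *
a=cv2.imread("pics/top0.png");b=cv2.imread("pics/scene0.png")
def big(i,x,y,w,h,s=8): return cv2.resize(i[y:y+h,x:x+w],None,fx=s,fy=s,interpolation=cv2.INTER_CUBIC)
def comp(m):
    n,l,st,_=cv2.connectedComponentsWithStats(m); k=1+np.argmax(st[1:,4]); return (l==k).astype(np.uint8)*255
def full(p,x,y,s=8): return (np.asarray(p)+.5)/s-.5+[x,y]
g=big(a,200,205,100,65); hsv=cv2.cvtColor(g,cv2.COLOR_BGR2HSV)
m=((hsv[...,1]<60)&(hsv[...,2]>125)).astype(np.uint8)*255
m[:,:330]=0
E=[];F=[]
for c in range(350,730,4):
    r=np.where(m[:,c])[0]
    E.append((c,r.min()));F.append((c,r.max()))
for nm,L in(("up",E),("lo",F)):
    L=np.array(L,float); k=np.polyfit(L[:,0],L[:,1],1)
    for _ in range(4):
        e=np.abs(L[:,1]-np.polyval(k,L[:,0])); L2=L[e<max(3,np.median(e)*1.5)]; k=np.polyfit(L2[:,0],L2[:,1],1)
    p=[full((c,np.polyval(k,c)),200,205) for c in(320,750)]
    print(nm,len(L2),np.round(p,2).tolist(),[plane("top",*q,.030).round(4).tolist() for q in p])
R=[(np.where(m[r])[0].max(initial=0),r) for r in range(240,412,8)];print("right",[x[0] for x in R])
pts=[(345,230),(337,337),(653,248),(646,355)]
Q=np.array([plane("top",*full(p,200,205),.058) for p in pts])
c=(Q[0]+Q[1])/2,(Q[2]+Q[3])/2; d=c[0]-c[1];print("strapmid",c,np.linalg.norm(d),np.degrees(np.arctan2(d[1],d[0])))
br=((hsv[...,0]>15)&(hsv[...,0]<25)&(hsv[...,1]>125)&(hsv[...,2]>110)).astype(np.uint8)*255
br=comp(cv2.morphologyEx(br,cv2.MORPH_CLOSE,np.ones((15,15))));r=cv2.minAreaRect(cv2.findNonZero(br));print("probe",r)
print([plane("top",*full(p,200,205),.041).round(4).tolist() for p in cv2.boxPoints(r)])
s=big(a,335,230,90,36);hs=cv2.cvtColor(s,cv2.COLOR_BGR2HSV)
m=comp(((hs[...,1]<118)&(hs[...,2]>95)).astype(np.uint8)*255)
T=m.copy();T[:,490:]=0;T=comp(T)
m=((hs[...,1]<118)&(hs[...,2]>95)).astype(np.uint8)*255
H=m.copy();H[:,:505]=0;H=comp(H)
for nm,q,z in(("strip",T,.014),("handle",H,.052)):
    r=cv2.minAreaRect(cv2.findNonZero(q));B=np.array([plane("top",*full(p,335,230),z) for p in cv2.boxPoints(r)])
    print(nm,np.round(r[0],1),B.round(4).tolist(),B.mean(0),[np.linalg.norm(B[i]-B[i-1]).round(4) for i in(1,2)],[np.degrees(np.arctan2(*(B[i]-B[i-1])[1::-1])).round(1) for i in (1,2)])
f=lambda u,v:(u/7.2+155-.43,(v-288)/7.2+138-.43)
for nm,p,z in(("h",(80,323),.052),("h",(208,353),.052),("h",(185,400),.052),("h",(60,370),.052),("tip",(648,540),.014),("tip",(630,583),.014)):
    print(nm,plane("scene",*f(*p),z).round(4))
f=lambda u,v:((u+.5)/6.2+270-.5,(v+.5)/6.2+185-.5)
pts=[(466,228),(413,301),(209,88),(152,157)]
Q=np.array([plane("scene",*f(*p),.058) for p in pts])
c=(Q[0]+Q[1])/2,(Q[2]+Q[3])/2; d=c[0]-c[1];print("scene strapmid",c,np.linalg.norm(d),np.degrees(np.arctan2(d[1],d[0])))
E
python3 m.py
```

```text
up 84 [[239.56, 230.43], [293.31, 233.89]] [[0.5948, 0.1109, 0.03], [0.5829, -0.0369, 0.03]]
lo 95 [[239.56, 253.46], [293.31, 257.0]] [[0.5307, 0.1106, 0.03], [0.5188, -0.0357, 0.03]]
right [np.int64(755), np.int64(751), np.int64(740), np.int64(716), np.int64(749), np.int64(752), np.int64(752), np.int64(751), np.int64(749), np.int64(749), np.int64(749), np.int64(748), np.int64(748), np.int64(746), np.int64(744), np.int64(745), np.int64(745), np.int64(747), np.int64(745), np.int64(718), np.int64(733), np.int64(744)]
strapmid (array([0.56265707, 0.10135059, 0.058     ]), array([ 0.55495032, -0.0022414 ,  0.058     ])) 0.10387826728886036 85.74530942083918
probe ((487.0923156738281, 298.61981201171875), (202.632080078125, 48.00358581542969), 4.666858196258545)
[[0.555, 0.088, 0.041], [0.5715, 0.0867, 0.041], [0.5648, 0.018, 0.041], [0.5483, 0.0195, 0.041]]
strip [274.1 180.9] [[0.5278, -0.1656, 0.014], [0.5594, -0.3191, 0.014], [0.5354, -0.3228, 0.014], [0.5041, -0.1699, 0.014]] [ 0.53165368 -0.24432046  0.014     ] [np.float64(0.1567), np.float64(0.0243)] [np.float64(-78.4), np.float64(-171.2)]
handle [578.6 103.3] [[0.5578, -0.3156, 0.052], [0.5685, -0.3638, 0.052], [0.5428, -0.368, 0.052], [0.5322, -0.32, 0.052]] [ 0.55031514 -0.34185444  0.052     ] [np.float64(0.0494), np.float64(0.026)] [np.float64(-77.5), np.float64(-170.9)]
h [ 0.5499 -0.3675  0.052 ]
h [ 0.5392 -0.3232  0.052 ]
h [ 0.5595 -0.3179  0.052 ]
h [ 0.5696 -0.3609  0.052 ]
tip [ 0.5084 -0.1734  0.014 ]
tip [ 0.5266 -0.1692  0.014 ]
scene strapmid (array([0.55903987, 0.09908542, 0.058     ]), array([ 0.55171023, -0.00555256,  0.058     ])) 0.10489437675839601 85.9931133783984
```

```bash
cat > t.py <<'E'
from workcell import monitor
import numpy as np,sys
from scipy.spatial.transform import Rotation as R
s=monitor.read_state(); r0=R.from_rotvec(s['tcp_rot']); p=s['tool_pos']
print("t",round(s['time'],2),"p",p.round(4),"q",s['q'].round(3),"w",round(s['width'],3),"F",s['wrist_force'].round(2))
M=r0.as_matrix(); print("ytool deg",np.degrees(np.arctan2(M[1,1],M[0,1])).round(2),"x",M[:,0].round(4))
def rel(x,y,z,ydeg):
    a=np.radians(ydeg); X=np.array([0,0,-1.]);Y=np.array([np.cos(a),np.sin(a),0]);Z=np.cross(X,Y)
    print("rel",M.T.dot(np.array([x,y,z])-p).round(4),(r0.inv()*R.from_matrix(np.c_[X,Y,Z])).as_rotvec().round(4))
v=[float(x) for x in sys.argv[1:]]
for i in range(0,len(v),4): rel(*v[i:i+4])
E
python3 t.py .552 -.342 .15 11.8 .552 -.342 .15 191.8
```

```text
t 0.1 p [0.2049 0.6424 0.2301] q [ 1.225  0.265  1.605 -0.     1.274 -0.037] w 1.002 F [-0.15  0.03 -0.11]
ytool deg 72.31 x [-7.0e-04 -1.9e-03 -1.0e+00]
rel [ 0.0817 -0.8322  0.6299] [1.056e+00 1.000e-03 1.900e-03]
rel [ 0.0817 -0.8322  0.6299] [-2.0856e+00 -2.2000e-03  1.2000e-03]
```

{"api": "jog_arm", "payload": {"rows": [[0.08, -0.832, 0.63, 1.056, 0.001, 0.002, 100], [0.08, -0.832, 0.63, 1.056, 0.001, 0.002, 100], [0.08, -0.832, 0.63, 1.056, 0.001, 0.002, 100], [0.08, -0.832, 0.63, 1.056, 0.001, 0.002, 100], [0.08, -0.832, 0.63, 1.056, 0.001, 0.002, 100], [0.08, -0.832, 0.63, 1.056, 0.001, 0.002, 100], [0.08, -0.832, 0.63, 1.056, 0.001, 0.002, 100], [0.08, -0.832, 0.63, 1.056, 0.001, 0.002, 100], [0.08, -0.832, 0.63, 1.056, 0.001, 0.002, 100], [0.08, -0.832, 0.63, 1.056, 0.001, 0.002, 100], [0.08, -0.832, 0.63, 1.056, 0.001, 0.002, 100], [0.08, -0.832, 0.63, 1.056, 0.001, 0.002, 100], [0.08, -0.832, 0.63, 1.056, 0.001, 0.002, 100], [0.08, -0.832, 0.63, 1.056, 0.001, 0.002, 100], [0.08, -0.832, 0.63, 1.056, 0.001, 0.002, 100], [0.08, -0.832, 0.63, 1.056, 0.001, 0.002, 100], [0.08, -0.832, 0.63, 1.056, 0.001, 0.002, 100], [0.08, -0.832, 0.63, 1.056, 0.001, 0.002, 100], [0.08, -0.832, 0.63, 1.056, 0.001, 0.002, 100], [0.08, -0.832, 0.63, 1.056, 0.001, 0.002, 100]]}}

```text
time: 2.1
tool_pos: [0.5365, -0.2993, 0.1545]
tcp_rot: [1.057, 1.3, -1.057]
wrist_force: [0.7, 1.0, -0.4]
width: 1.001
```

```bash
python3 t.py .552 -.342 .06 11.8 .552 -.342 .0173 11.8
```

```text
t 2.1 p [ 0.5365 -0.2993  0.1545] q [-0.55   0.209  1.817  0.     1.116 -0.755] w 1.001 F [ 0.72  1.02 -0.39]
ytool deg 11.77 x [-6.e-04  7.e-04 -1.e+00]
rel [0.0945 0.0065 0.045 ] [-0.0005 -0.0008  0.0005]
rel [0.1372 0.0066 0.0451] [-0.0005 -0.0008  0.0005]
```

{"api": "jog_arm", "payload": {"rows": [[0.03, 0.0065, 0.045, 0, 0, 0, 100], [0.07, 0.0065, 0.045, 0, 0, 0, 100], [0.11, 0.0065, 0.045, 0, 0, 0, 100], [0.137, 0.0065, 0.045, 0, 0, 0, 100], [0.137, 0.0065, 0.045, 0, 0, 0, 100], [0.137, 0.0065, 0.045, 0, 0, 0, 100], [0.137, 0.0065, 0.045, 0, 0, 0, 5], [0.137, 0.0065, 0.045, 0, 0, 0, 5], [0.137, 0.0065, 0.045, 0, 0, 0, 5], [0.137, 0.0065, 0.045, 0, 0, 0, 5], [0.137, 0.0065, 0.045, 0, 0, 0, 5], [0.137, 0.0065, 0.045, 0, 0, 0, 5], [0.137, 0.0065, 0.045, 0, 0, 0, 5], [0.137, 0.0065, 0.045, 0, 0, 0, 5], [0.137, 0.0065, 0.045, 0, 0, 0, 5], [0.137, 0.0065, 0.045, 0, 0, 0, 5]], "force": 40}}

```text
time: 3.7
tool_pos: [0.5526, -0.3423, 0.0186]
tcp_rot: [1.057, 1.299, -1.056]
wrist_force: [-0.6, 1.1, 6.3]
width: 0.225
```

```bash
python3 t.py
```

```text
t 3.7 p [ 0.5526 -0.3423  0.0186] q [-0.593  0.417  1.826  0.     0.898 -0.799] w 0.225 F [-0.58  1.14  6.33]
ytool deg 11.78 x [ 7.e-04 -1.e-04 -1.e+00]
```

{"api": "jog_arm", "payload": {"rows": [[-0.02, 0, 0, 0, 0, 0, 5], [-0.05, 0, 0, 0, 0, 0, 5], [-0.05, 0, 0, 0, 0, 0, 5], [-0.05, 0, 0, 0, 0, 0, 5]]}}

```text
time: 4.1
tool_pos: [0.553, -0.3426, 0.0691]
tcp_rot: [1.057, 1.297, -1.056]
wrist_force: [-0.4, -0.2, -0.8]
width: 0.23
```

```bash
python3 t.py .5356 -.232 .070 -4.5
```

```text
t 4.1 p [ 0.553  -0.3426  0.0691] q [-0.593  0.357  1.801  0.     0.982 -0.799] w 0.23 F [-0.43 -0.2  -0.79]
ytool deg 11.78 x [ 1.8e-03 -9.0e-04 -1.0e+00]
rel [-0.001   0.0056 -0.1118] [ 0.2841  0.001  -0.0018]
```

{"api": "jog_arm", "payload": {"rows": [[-0.001, 0.001, -0.02, 0.06, 0, 0, 5], [-0.001, 0.003, -0.05, 0.13, 0, -0.001, 5], [-0.001, 0.004, -0.08, 0.2, 0.001, -0.002, 5], [-0.001, 0.0056, -0.105, 0.27, 0.001, -0.002, 5], [-0.001, 0.0056, -0.112, 0.284, 0.001, -0.002, 5], [-0.001, 0.0056, -0.112, 0.284, 0.001, -0.002, 5], [-0.001, 0.0056, -0.112, 0.284, 0.001, -0.002, 5]]}}

```text
time: 4.8
tool_pos: [0.5355, -0.2323, 0.0693]
tcp_rot: [1.265, 1.172, -1.267]
wrist_force: [-0.5, -0.3, -0.6]
width: 0.228
```

```bash
python3 t.py; python3 - <<'E'
from workcell import imaging
import cv2,numpy as np
a=imaging.read_camera("top");b=imaging.read_camera("scene");cv2.imwrite("pics/top1.png",a);cv2.imwrite("pics/scene1.png",b)
f=lambda i,x,y,w,h,s:cv2.resize(i[y:y+h,x:x+w],None,fx=s,fy=s,interpolation=cv2.INTER_CUBIC)
cv2.imwrite("pics/c4.png",np.vstack([f(a,240,225,133,40,6)[:240,:798],f(b,200,130,133,58,6)]))
E
```

```text
t 4.8 p [ 0.5355 -0.2323  0.0693] q [-4.520e-01  2.450e-01  1.948e+00 -1.000e-03  9.490e-01 -3.740e-01] w 0.228 F [-0.48 -0.29 -0.65]
ytool deg -4.43 x [-8.e-04 -3.e-04 -1.e+00]
```

View pics/c4.png

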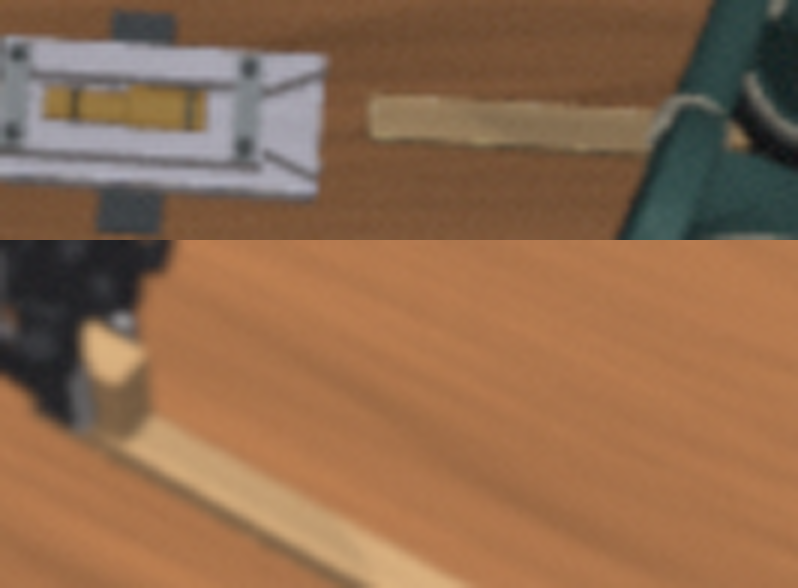

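```bash
cat > s.py <<'E'
from h import *
import sys
a=cv2.imread(sys.argv[1]);b=cv2.imread(sys.argv[2]);zt=float(sys.argv[3])
x0,x1=298,344
O=np.array([.5624,.108]);u=np.array([np.cos(np.radians(85.5)),np.sin(np.radians(85.5))]);n=np.array([-u[1],u[0]])
g=cv2.resize(a[225:265,240:373],None,fx=8,fy=8,interpolation=cv2.INTER_CUBIC);hs=cv2.cvtColor(g,cv2.COLOR_BGR2HSV)
m=((hs[...,1]<118)&(hs[...,2]>95)).astype(np.uint8)*255; m[:,:470]=0;m[:,840:]=0
k,l,st,_=cv2.connectedComponentsWithStats(m);m=(l==1+np.argmax(st[1:,4]))
up=[];lo=[]
for c in range(510,830,5):
    r=np.where(m[:,c])[0];up.append((c,r.min()));lo.append((c,r.max()))
out=[]
for L in(up,lo):
    L=np.array(L);k=np.polyfit(L[:,0],L[:,1],1);out.append([plane("top",*((np.array([c,np.polyval(k,c)])+.5)/8-.5+[240,225]),zt)[:2] for c in(500,830)])
out=np.array(out);mid=out.mean(0);d=mid[0]-mid[1];print("width",np.linalg.norm(out[0]-out[1],axis=1),"ang",np.degrees(np.arctan2(d[1],d[0])))
for q in mid: print("guide xy",(q-O)@u,(q-O)@n)
cols=[np.where(m[r])[0].min() for r in range(150,185,4) if m[r].any()] ;print("tipcol",cols)
rows=np.where(m[:,505])[0]; c=np.median(cols); q=plane("top",*((np.array([c,rows.mean()])+.5)/8-.5+[240,225]),zt)[:2];print("tip guide",(q-O)@u,(q-O)@n)
# scene tip: crop & mask
g=cv2.resize(b[170:230,255:300],None,fx=8,fy=8,interpolation=cv2.INTER_CUBIC);cv2.imwrite("pics/c5.png",g)
E
python3 s.py pics/top1.png pics/scene1.png .0645
```

```text
width [0.02181887 0.02161069] ang 85.79053444419147
guide xy -0.16774678841890533 0.001419718303718023
guide xy -0.2778554393548078 0.0008613764823375194
tipcol [np.int64(489), np.int64(489), np.int64(489), np.int64(489), np.int64(489), np.int64(489), np.int64(489), np.int64(491), np.int64(492)]
tip guide -0.1641162624759202 0.0022279810478392026
```

View pics/c5.png

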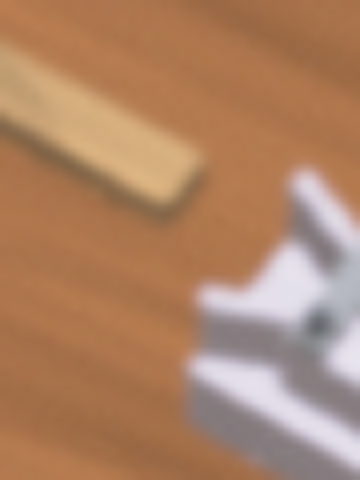

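```bash
python3 - <<'E'
from h import *
O=np.array([.5624,.108]);u=np.array([np.cos(np.radians(85.5)),np.sin(np.radians(85.5))]);n=np.array([-u[1],u[0]])
m=np.array([184,181.5])/8+[255,170]
for z in(.055,.0645,.074):
    q=plane("scene",*m,z)[:2]-O;print(z,q@u,q@n)
X=np.r_[O+u*-.1641+n*.0015,0.0645];print(proj("scene",X),m,proj("top",X))
o1,d1=ray("scene",*m);o2,d2=ray("top",489/8+240,225+170/8)
A=np.c_[d1,-d2];t=np.linalg.lstsq(A,o2-o1,rcond=None)[0];print(o1+d1*t[0],o2+d2*t[1])
# channel lateral in scene: strap mids lateral in this frame
for q in((.5627,.1014),(.5550,-.0022),(.5590,.0991),(.5517,-.0056)): print((np.array(q)-O)@u,(np.array(q)-O)@n)
E
```

```text
0.055 -0.1699758754681528 0.003630881639701504
0.0645 -0.16628763977711178 -0.002054552830071105
0.074 -0.16259940408607074 -0.007739987299843825
[279.72362329 192.06534683] [278.     192.6875] [300.69696631 244.04405992]
[ 0.54546047 -0.06115818  0.05502601] [ 0.54378763 -0.05680192  0.05459352]
-0.006556116673920288 -0.000816905231923682
-0.11044088748577674 -0.0012690040795834089
-0.009139325195699514 0.002691232982714773
-0.11408932143637128 0.0017540621962613215
```

```bash
python3 t.py .5360 -.2323 .0566 -4.5 .5383 -.2024 .0566 -4.5 .5407 -.1725 .0566 -4.5
```

```text
t 4.9 p [ 0.5358 -0.2329  0.0698] q [-4.520e-01  2.450e-01  1.947e+00 -1.000e-03  9.490e-01 -3.730e-01] w 0.228 F [-0.28  0.27 -1.59]
ytool deg -4.51 x [-1.e-04 -5.e-04 -1.e+00]
rel [ 0.0132  0.0001 -0.0006] [-0.0001  0.0005  0.    ]
rel [ 0.0132  0.0001 -0.0306] [-0.0001  0.0005  0.    ]
rel [ 0.0132  0.0001 -0.0606] [-0.0001  0.0005  0.    ]
```

{"api": "jog_arm", "payload": {"rows": [[0.007, 0, 0, 0, 0, 0, 5], [0.013, 0, 0, 0, 0, 0, 5], [0.013, 0, -0.005, 0, 0, 0, 5], [0.013, 0, -0.01, 0, 0, 0, 5], [0.013, 0, -0.015, 0, 0, 0, 5], [0.013, 0, -0.02, 0, 0, 0, 5], [0.013, 0, -0.025, 0, 0, 0, 5], [0.013, 0, -0.03, 0, 0, 0, 5], [0.013, 0, -0.03, 0, 0, 0, 5]]}}

```text
time: 5.8
tool_pos: [0.5383, -0.2021, 0.0569]
tcp_rot: [1.266, 1.171, -1.266]
wrist_force: [-0.1, 0.5, -1.5]
width: 0.226
```

```bash
python3 t.py .5407 -.1725 .0566 -4.5
```

```text
t 5.8 p [ 0.5383 -0.2021  0.0569] q [-0.402  0.246  1.975 -0.     0.921 -0.324] w 0.226 F [-0.14  0.48 -1.49]
ytool deg -4.46 x [ 0.e+00 -3.e-04 -1.e+00]
rel [ 0.0003  0.0001 -0.0297] [ 0.0008  0.0003 -0.    ]
```

{"api": "jog_arm", "payload": {"rows": [[0, 0, -0.004, 0, 0, 0, 5], [0, 0, -0.008, 0, 0, 0, 5], [0, 0, -0.012, 0, 0, 0, 5], [0, 0, -0.016, 0, 0, 0, 5], [0, 0, -0.02, 0, 0, 0, 5], [0, 0, -0.024, 0, 0, 0, 5], [0, 0, -0.028, 0, 0, 0, 5], [0, 0, -0.028, 0, 0, 0, 5]]}}

```text
time: 6.6
tool_pos: [0.5406, -0.1736, 0.0569]
tcp_rot: [1.266, 1.171, -1.266]
wrist_force: [1.5, -0.3, -1.4]
width: 0.229
```

```bash
python3 t.py; python3 - <<'E'
from workcell import imaging
import cv2,numpy as np
a=imaging.read_camera("top");b=imaging.read_camera("scene");cv2.imwrite("pics/top2.png",a);cv2.imwrite("pics/scene2.png",b)
f=lambda i,x,y,w,h,s:cv2.resize(i[y:y+h,x:x+w],None,fx=s,fy=s,interpolation=cv2.INTER_CUBIC)
cv2.imwrite("pics/c6.png",np.vstack([f(a,235,222,100,38,7),f(b,240,170,100,47,7)]))
E
```

```text
t 6.6 p [ 0.5406 -0.1736  0.0569] q [-0.355  0.233  1.991  0.     0.917 -0.277] w 0.229 F [ 1.5  -0.3  -1.38]
ytool deg -4.44 x [ 2.e-04 -0.e+00 -1.e+00]
```

View pics/c6.png

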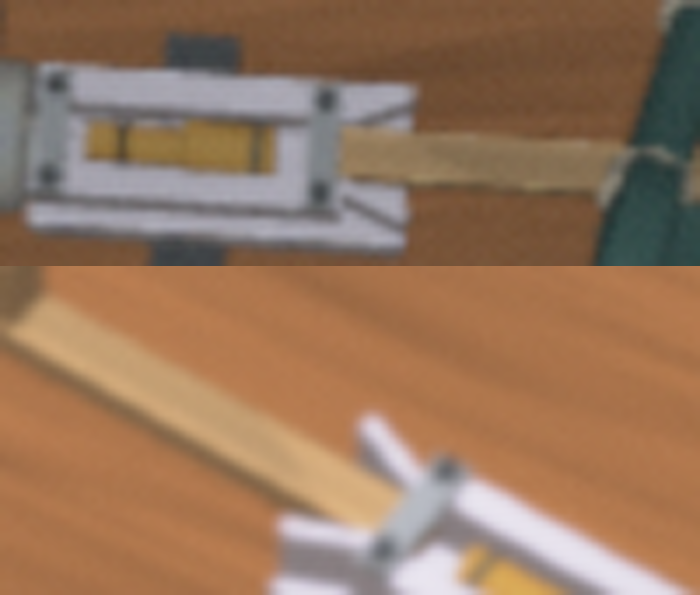

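{"api": "jog_arm", "payload": {"rows": [[0.002, 0.0007, 0, 0, 0, 0, 5], [0.004, 0.0007, 0, 0, 0, 0, 5], [0.006, 0.0007, 0, 0, 0, 0, 5], [0.006, 0.0007, 0, 0, 0, 0, 5]]}}

```text
time: 7.1
tool_pos: [0.5408, -0.1741, 0.0503]
tcp_rot: [1.266, 1.172, -1.267]
wrist_force: [0.2, 0.6, 0.1]
width: 0.225
```

```bash
python3 t.py
```

```text
t 7.1 p [ 0.5408 -0.1741  0.0503] q [-0.355  0.243  1.993 -0.     0.906 -0.277] w 0.225 F [0.17 0.58 0.06]
ytool deg -4.46 x [-8.e-04  1.e-04 -1.e+00]
```

{"api": "jog_arm", "payload": {"rows": [[0, 0, -0.003, 0, 0, 0, 5], [0, 0, -0.006, 0, 0, 0, 5], [0, 0, -0.009, 0, 0, 0, 5], [0, 0, -0.012, 0, 0, 0, 5], [0, 0, -0.014, 0, 0, 0, 5], [0, 0, -0.016, 0, 0, 0, 5], [0, 0, -0.018, 0, 0, 0, 5], [0, 0, -0.02, 0, 0, 0, 5], [0, 0, -0.022, 0, 0, 0, 5], [0, 0, -0.024, 0, 0, 0, 5], [0, 0, -0.026, 0, 0, 0, 5], [0, 0, -0.028, 0, 0, 0, 5], [0, 0, -0.03, 0, 0, 0, 5]]}}

```text
time: 8.4
tool_pos: [0.5431, -0.144, 0.0503]
tcp_rot: [1.266, 1.172, -1.267]
wrist_force: [-0.9, -1.0, -0.6]
width: 0.227
```

```bash
python3 t.py
```

```text
t 8.4 p [ 0.5431 -0.144   0.0503] q [-0.303  0.233  2.006 -0.     0.903 -0.225] w 0.227 F [-0.93 -1.05 -0.6 ]
ytool deg -4.46 x [-7.e-04  1.e-04 -1.e+00]
```

{"api": "jog_arm", "payload": {"rows": [[0, 0, -0.002, 0, 0, 0, 5], [0, 0, -0.004, 0, 0, 0, 5], [0, 0, -0.005, 0, 0, 0, 5], [0, 0, -0.005, 0, 0, 0, 5]]}}

```text
time: 8.8
tool_pos: [0.5435, -0.1387, 0.0503]
tcp_rot: [1.266, 1.172, -1.267]
wrist_force: [-0.3, 0.5, -1.5]
width: 0.23
```

{"api": "jog_arm", "payload": {"rows": [[0, 0, -0.001, 0, 0, 0, 5], [0, 0, -0.001, 0, 0, 0, 5], [0, 0, -0.001, 0, 0, 0, 5]]}}

```text
time: 9.1
tool_pos: [0.5436, -0.1376, 0.0502]
tcp_rot: [1.266, 1.172, -1.267]
wrist_force: [-0.7, 0.5, -0.0]
width: 0.226
```

{"api": "jog_arm", "payload": {"rows": [[0, 0, -0.001, 0, 0, 0, 5], [0, 0, -0.001, 0, 0, 0, 5], [0, 0, -0.001, 0, 0, 0, 5]]}}

```text
time: 9.4
tool_pos: [0.5437, -0.1366, 0.0502]
tcp_rot: [1.266, 1.172, -1.267]
wrist_force: [-0.3, -0.2, -0.9]
width: 0.23
```

{"api": "jog_arm", "payload": {"rows": [[0, 0, -0.001, 0, 0, 0, 5], [0, 0, -0.001, 0, 0, 0, 5], [0, 0, -0.001, 0, 0, 0, 5]]}}

```text
time: 9.7
tool_pos: [0.5438, -0.1355, 0.0502]
tcp_rot: [1.266, 1.172, -1.267]
wrist_force: [0.6, -0.2, -1.5]
width: 0.225
```

{"api": "jog_arm", "payload": {"rows": [[0, 0, -0.001, 0, 0, 0, 5], [0, 0, -0.001, 0, 0, 0, 5], [0, 0, -0.001, 0, 0, 0, 5]]}}

```text
time: 10.0
tool_pos: [0.5438, -0.1345, 0.0502]
tcp_rot: [1.267, 1.173, -1.267]
wrist_force: [-1.2, 0.0, 0.3]
width: 0.228
```

{"api": "jog_arm", "payload": {"rows": [[0, 0, -0.001, 0, 0, 0, 5], [0, 0, -0.001, 0, 0, 0, 5], [0, 0, -0.001, 0, 0, 0, 5]]}}

```text
time: 10.3
tool_pos: [0.5439, -0.1334, 0.0502]
tcp_rot: [1.266, 1.173, -1.267]
wrist_force: [-0.6, 0.0, -1.1]
width: 0.227
```

```bash
cat > pr.py <<'E'
from h import *
import sys
a=imaging.read_camera("top");cv2.imwrite(sys.argv[1],a)
g=cv2.resize(a[205:270,200:300],None,fx=8,fy=8,interpolation=cv2.INTER_CUBIC);h=cv2.cvtColor(g,cv2.COLOR_BGR2HSV)
br=((h[...,0]>15)&(h[...,0]<25)&(h[...,1]>125)&(h[...,2]>110)).astype(np.uint8)*255;br[:250]=0;br[380:]=0;br[:,640:]=0
br=cv2.morphologyEx(br,cv2.MORPH_CLOSE,np.ones((15,15)));k,l,st,_=cv2.connectedComponentsWithStats(br);i=1+np.argmax(st[1:,4]);print(st[i])
x,y,w,hh,_=st[i]
for c in(x,x+w): print(plane("top",c/8+200-.5,(y+hh/2)/8+205-.5,.048).round(4))
E
python3 pr.py pics/top3.png
```

```text
[ 363  274  157   50 5775]
[0.5592 0.0949 0.048 ]
[0.5584 0.0418 0.048 ]
```

{"api": "jog_arm", "payload": {"rows": [[0, 0, -0.001, 0, 0, 0, 5], [0, 0, -0.001, 0, 0, 0, 5], [0, 0, -0.001, 0, 0, 0, 5]]}}

```text
time: 10.65
tool_pos: [0.544, -0.1323, 0.0502]
tcp_rot: [1.267, 1.173, -1.266]
wrist_force: [-1.1, 0.9, -1.5]
width: 0.228
```

{"api": "jog_arm", "payload": {"rows": [[0, 0, -0.001, 0, 0, 0, 5], [0, 0, -0.001, 0, 0, 0, 5], [0, 0, -0.001, 0, 0, 0, 5]]}}

```text
time: 10.95
tool_pos: [0.5441, -0.1312, 0.0502]
tcp_rot: [1.267, 1.173, -1.266]
wrist_force: [-0.9, -0.4, -1.2]
width: 0.229
```

{"api": "jog_arm", "payload": {"rows": [[0, 0, -0.001, 0, 0, 0, 5], [0, 0, -0.001, 0, 0, 0, 5], [0, 0, -0.001, 0, 0, 0, 5]]}}

```text
time: 11.25
tool_pos: [0.5442, -0.1301, 0.0502]
tcp_rot: [1.267, 1.173, -1.266]
wrist_force: [-0.5, -0.6, -1.9]
width: 0.226
```

{"api": "jog_arm", "payload": {"rows": [[0, 0, -0.001, 0, 0, 0, 5], [0, 0, -0.001, 0, 0, 0, 5], [0, 0, -0.001, 0, 0, 0, 5]]}}

```text
time: 11.55
tool_pos: [0.5443, -0.1291, 0.0502]
tcp_rot: [1.267, 1.173, -1.266]
wrist_force: [-0.6, -0.1, -1.3]
width: 0.232
```

{"api": "jog_arm", "payload": {"rows": [[0, 0, -0.001, 0, 0, 0, 5], [0, 0, -0.001, 0, 0, 0, 5], [0, 0, -0.001, 0, 0, 0, 5]]}}

```text
time: 11.85
tool_pos: [0.5444, -0.128, 0.0502]
tcp_rot: [1.267, 1.173, -1.266]
wrist_force: [-0.3, 0.3, -0.9]
width: 0.231
```

{"api": "jog_arm", "payload": {"rows": [[0, 0, -0.001, 0, 0, 0, 5], [0, 0, -0.001, 0, 0, 0, 5], [0, 0, -0.001, 0, 0, 0, 5]]}}

```text
time: 12.15
tool_pos: [0.5444, -0.1269, 0.0502]
tcp_rot: [1.267, 1.173, -1.266]
wrist_force: [-1.4, -0.0, -0.9]
width: 0.226
```

{"api": "jog_arm", "payload": {"rows": [[0, 0, -0.001, 0, 0, 0, 5], [0, 0, -0.001, 0, 0, 0, 5], [0, 0, -0.001, 0, 0, 0, 5]]}}

```text
time: 12.45
tool_pos: [0.5445, -0.1258, 0.0502]
tcp_rot: [1.267, 1.173, -1.266]
wrist_force: [-0.7, -0.2, -0.6]
width: 0.228
```

{"api": "jog_arm", "payload": {"rows": [[0, 0, -0.001, 0, 0, 0, 5], [0, 0, -0.001, 0, 0, 0, 5], [0, 0, -0.001, 0, 0, 0, 5]]}}

```text
time: 12.75
tool_pos: [0.5446, -0.1247, 0.0501]
tcp_rot: [1.267, 1.173, -1.266]
wrist_force: [-0.1, -0.6, 0.0]
width: 0.227
```

{"api": "jog_arm", "payload": {"rows": [[0, 0, -0.001, 0, 0, 0, 5], [0, 0, -0.001, 0, 0, 0, 5], [0, 0, -0.001, 0, 0, 0, 5]]}}

```text
time: 13.05
tool_pos: [0.5447, -0.1236, 0.0501]
tcp_rot: [1.267, 1.173, -1.266]
wrist_force: [0.2, -0.5, -0.6]
width: 0.224
```

{"api": "jog_arm", "payload": {"rows": [[0, 0, -0.001, 0, 0, 0, 5], [0, 0, -0.001, 0, 0, 0, 5], [0, 0, -0.001, 0, 0, 0, 5]]}}

```text
time: 13.35
tool_pos: [0.5448, -0.1225, 0.0502]
tcp_rot: [1.267, 1.173, -1.266]
wrist_force: [-0.9, 0.2, -1.4]
width: 0.225
```

{"api": "jog_arm", "payload": {"rows": [[0, 0, -0.001, 0, 0, 0, 5], [0, 0, -0.001, 0, 0, 0, 5], [0, 0, -0.001, 0, 0, 0, 5]]}}

```text
time: 13.65
tool_pos: [0.5449, -0.1221, 0.0503]
tcp_rot: [1.266, 1.173, -1.266]
wrist_force: [-1.9, -3.8, -1.0]
width: 0.227
```

{"api": "jog_arm", "payload": {"rows": [[0, 0, -0.001, 0, 0, 0, 5], [0, 0, -0.001, 0, 0, 0, 5], [0, 0, -0.001, 0, 0, 0, 5]]}}

```text
time: 13.95
tool_pos: [0.545, -0.1221, 0.0505]
tcp_rot: [1.265, 1.172, -1.266]
wrist_force: [-1.3, -7.2, 0.1]
width: 0.228
```

{"api": "jog_arm", "payload": {"rows": [[0, 0, -0.001, 0, 0, 0, 5], [0, 0, -0.001, 0, 0, 0, 5], [0, 0, -0.001, 0, 0, 0, 5]]}}

```text
time: 14.25
tool_pos: [0.5451, -0.1221, 0.0507]
tcp_rot: [1.264, 1.171, -1.267]
wrist_force: [-1.1, -5.9, -0.5]
width: 0.231
```

{"api": "jog_arm", "payload": {"rows": [[0, 0, -0.001, 0, 0, 0, 5], [0, 0, -0.001, 0, 0, 0, 5], [0, 0, -0.001, 0, 0, 0, 5]]}}

```text
time: 14.55
tool_pos: [0.5451, -0.1221, 0.0509]
tcp_rot: [1.263, 1.17, -1.267]
wrist_force: [-1.8, -5.9, 1.4]
width: 0.228
```

{"api": "jog_arm", "payload": {"rows": [[0, 0, -0.001, 0, 0, 0, 5], [0, 0, -0.001, 0, 0, 0, 5], [0, 0, -0.001, 0, 0, 0, 5]]}}

```text
time: 14.85
tool_pos: [0.5451, -0.1221, 0.0511]
tcp_rot: [1.261, 1.169, -1.268]
wrist_force: [-1.8, -5.9, 0.4]
width: 0.225
```

{"api": "jog_arm", "payload": {"rows": [[0, 0, -0.001, 0, 0, 0, 5], [0, 0, -0.001, 0, 0, 0, 5], [0, 0, -0.001, 0, 0, 0, 5]]}}

```text
time: 15.15
tool_pos: [0.5451, -0.1221, 0.0513]
tcp_rot: [1.26, 1.168, -1.268]
wrist_force: [-1.5, -6.9, -0.1]
width: 0.228
```

{"api": "jog_arm", "payload": {"rows": [[0, 0, -0.0005, 0, 0, 0, 5], [0, 0, -0.001, 0, 0, 0, 5], [0, 0, -0.0015, 0, 0, 0, 5], [0, 0, -0.0019, 0, 0, 0, 5], [0, 0, -0.0019, 0, 0, 0, 5], [0, 0, -0.0019, 0, 0, 0, 5], [0, 0, -0.0019, 0, 0, 0, 5], [0, 0, -0.0019, 0, 0, 0, 5], [0, 0, -0.0019, 0, 0, 0, 5], [0, 0, -0.0019, 0, 0, 0, 5], [0, 0, -0.0019, 0, 0, 0, 5], [0, 0, -0.0019, 0, 0, 0, 5], [0, 0, -0.0019, 0, 0, 0, 5], [0, 0, -0.0019, 0, 0, 0, 5]]}}

```text
time: 16.55
tool_pos: [0.5453, -0.122, 0.0517]
tcp_rot: [1.257, 1.166, -1.269]
wrist_force: [-3.4, -10.2, 1.2]
width: 0.23
```

```bash
python3 pr.py pics/top4.png; python3 t.py
```

```text
[ 363  270  122   53 4525]
[0.5601 0.0949 0.048 ]
[0.5595 0.0536 0.048 ]
t 16.6 p [ 0.5453 -0.122   0.0517] q [-0.259  0.224  2.014 -0.012  0.901 -0.177] w 0.226 F [-1.26 -8.31  1.36]
ytool deg -4.32 x [-4.0e-04 -9.3e-03 -1.0e+00]
```

{"api": "jog_arm", "payload": {"rows": [[0, 0, -0.0008, 0, 0, 0, 5], [0, 0, -0.0015, 0, 0, 0, 5], [0, 0, -0.002, 0, 0, 0, 5], [0, 0, -0.0022, 0, 0, 0, 5], [0, 0, -0.0022, 0, 0, 0, 5], [0, 0, -0.0022, 0, 0, 0, 5], [0, 0, -0.0022, 0, 0, 0, 5], [0, 0, -0.0022, 0, 0, 0, 5], [0, 0, -0.0022, 0, 0, 0, 5], [0, 0, -0.0022, 0, 0, 0, 5], [0, 0, -0.0022, 0, 0, 0, 5], [0, 0, -0.0022, 0, 0, 0, 5], [0, 0, -0.0022, 0, 0, 0, 5], [0, 0, -0.0022, 0, 0, 0, 5], [0, 0, -0.0022, 0, 0, 0, 5]]}}

```text
time: 18.1
tool_pos: [0.5455, -0.122, 0.0522]
tcp_rot: [1.254, 1.164, -1.27]
wrist_force: [-2.3, -11.0, 1.9]
width: 0.222
```

```bash
python3 t.py .5369 -.222 .053 -4.5 .5335 -.262 .055 -4.5
```

```text
t 18.1 p [ 0.5455 -0.122   0.0522] q [-0.257  0.223  2.014 -0.016  0.901 -0.173] w 0.222 F [ -2.27 -11.03   1.89]
ytool deg -4.27 x [-3.000e-04 -1.270e-02 -9.999e-01]
rel [ 0.0005 -0.0011  0.1003] [ 0.004   0.0127 -0.0007]
rel [-0.001  -0.0015  0.1405] [ 0.004   0.0127 -0.0007]
```

{"api": "jog_arm", "payload": {"rows": [[0, 0, 0.003, 0, 0, 0, 5], [0, 0, 0.006, 0.001, 0.004, 0, 5], [-0.001, 0, 0.012, 0.003, 0.01, 0, 5], [-0.001, 0, 0.02, 0.004, 0.013, 0, 5], [-0.001, 0, 0.03, 0.004, 0.013, 0, 5], [-0.001, 0, 0.04, 0.004, 0.013, 0, 5], [-0.001, 0, 0.05, 0.004, 0.013, 0, 5], [-0.001, 0, 0.06, 0.004, 0.013, 0, 5], [-0.001, -0.0005, 0.07, 0.004, 0.013, 0, 5], [-0.001, -0.0005, 0.08, 0.004, 0.013, 0, 5], [-0.001, -0.0005, 0.09, 0.004, 0.013, 0, 5], [-0.001, -0.0005, 0.1, 0.004, 0.013, 0, 5], [-0.001, -0.0005, 0.11, 0.004, 0.013, 0, 5], [-0.001, -0.0005, 0.12, 0.004, 0.013, 0, 5], [-0.001, -0.0005, 0.13, 0.004, 0.013, 0, 5], [-0.001, -0.0005, 0.14, 0.004, 0.013, 0, 5], [-0.001, -0.0005, 0.15, 0.004, 0.013, 0, 5], [-0.001, -0.0005, 0.15, 0.004, 0.013, 0, 5]]}}

```text
time: 19.9
tool_pos: [0.5339, -0.273, 0.0552]
tcp_rot: [1.268, 1.169, -1.267]
wrist_force: [-0.5, -0.1, 0.1]
width: 0.224
```

```bash
python3 pr.py pics/top5.png; python3 t.py; python3 - <<'E'
from workcell import imaging
import cv2
b=imaging.read_camera("scene");cv2.imwrite("pics/c7.png",cv2.resize(b[110:290,150:400],None,fx=3.2,fy=3.2,interpolation=cv2.INTER_CUBIC))
E
```

```text
[ 364  272  117   51 4409]
[0.5597 0.0945 0.048 ]
[0.5592 0.055  0.048 ]
t 19.95 p [ 0.5338 -0.2722  0.0551] q [-5.140e-01  2.880e-01  1.924e+00  1.000e-03  9.290e-01 -4.350e-01] w 0.231 F [-0.03  1.41  0.04]
ytool deg -4.56 x [ 8.e-04  3.e-04 -1.e+00]
```

View pics/c7.png

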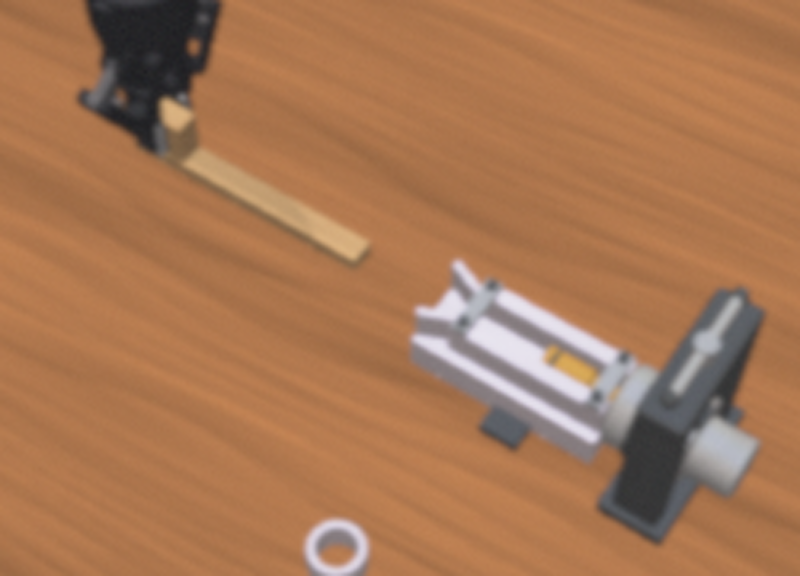

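{"api": "jog_arm", "payload": {"rows": [[0.01, 0, 0, 0, 0, 0, 5], [0.02, 0, 0, 0, 0, 0, 5], [0.028, 0, 0, 0, 0, 0, 5], [0.031, 0, 0, 0, 0, 0, 5], [0.033, 0, 0, 0, 0, 0, 5], [0.0345, 0, 0, 0, 0, 0, 5], [0.036, 0, 0, 0, 0, 0, 5], [0.036, 0, 0, 0, 0, 0, 5]]}}

```text
time: 20.8
tool_pos: [0.5339, -0.2717, 0.0191]
tcp_rot: [1.268, 1.171, -1.266]
wrist_force: [-0.7, 0.3, -0.4]
width: 0.225
```

{"api": "jog_arm", "payload": {"rows": [[0.0005, 0, 0, 0, 0, 0, 5], [0.001, 0, 0, 0, 0, 0, 5], [0.001, 0, 0, 0, 0, 0, 5]]}}

```text
time: 21.1
tool_pos: [0.5341, -0.2719, 0.0186]
tcp_rot: [1.268, 1.17, -1.266]
wrist_force: [0.5, 0.7, 1.1]
width: 0.232
```

{"api": "jog_arm", "payload": {"rows": [[0.0005, 0, 0, 0, 0, 0, 5], [0.001, 0, 0, 0, 0, 0, 5], [0.001, 0, 0, 0, 0, 0, 5]]}}

```text
time: 21.4
tool_pos: [0.5342, -0.2719, 0.0186]
tcp_rot: [1.268, 1.17, -1.266]
wrist_force: [-2.9, 1.1, 6.4]
width: 0.226
```

Bench contact felt; release, let the fingers open, then rise.

{"api": "jog_arm", "payload": {"rows": [[0, 0, 0, 0, 0, 0, 60], [0, 0, 0, 0, 0, 0, 60], [0, 0, 0, 0, 0, 0, 60], [0, 0, 0, 0, 0, 0, 60], [0, 0, 0, 0, 0, 0, 60], [0, 0, 0, 0, 0, 0, 60], [-0.02, 0, 0, 0, 0, 0, 60], [-0.05, 0, 0, 0, 0, 0, 60], [-0.1, 0, 0, 0, 0, 0, 60], [-0.15, 0, 0, 0, 0, 0, 60], [-0.18, 0, 0.05, 0, 0, 0, 60], [-0.18, 0, 0.1, 0, 0, 0, 60], [-0.18, 0, 0.14, 0, 0, 0, 60], [-0.18, 0, 0.14, 0, 0, 0, 60], [-0.18, 0, 0.14, 0, 0, 0, 60]]}}

```text
time: 22.9
tool_pos: [0.5222, -0.4124, 0.198]
tcp_rot: [1.27, 1.17, -1.268]
wrist_force: [-0.8, 0.6, -0.9]
width: 0.598
```

```bash
python3 pr.py pics/top6.png; python3 t.py; python3 - <<'E'
from workcell import imaging
import cv2,numpy as np
b=imaging.read_camera("scene");a=cv2.imread("pics/top6.png");f=lambda i:cv2.resize(i,None,fx=2.6,fy=2.6,interpolation=cv2.INTER_CUBIC)
cv2.imwrite("pics/c8.png",np.vstack([f(a[200:280,130:430]),f(b[110:250,150:450])]))
E
```

```text
[ 363  271  117   52 4368]
[0.5599 0.0949 0.048 ]
[0.5593 0.0553 0.048 ]
t 22.95 p [ 0.5224 -0.4113  0.1979] q [-0.705  0.267  1.663  0.002  1.213 -0.626] w 0.595 F [0.06 0.36 0.23]
ytool deg -4.59 x [ 5.0e-04  1.5e-03 -1.0e+00]
```

View pics/c8.png

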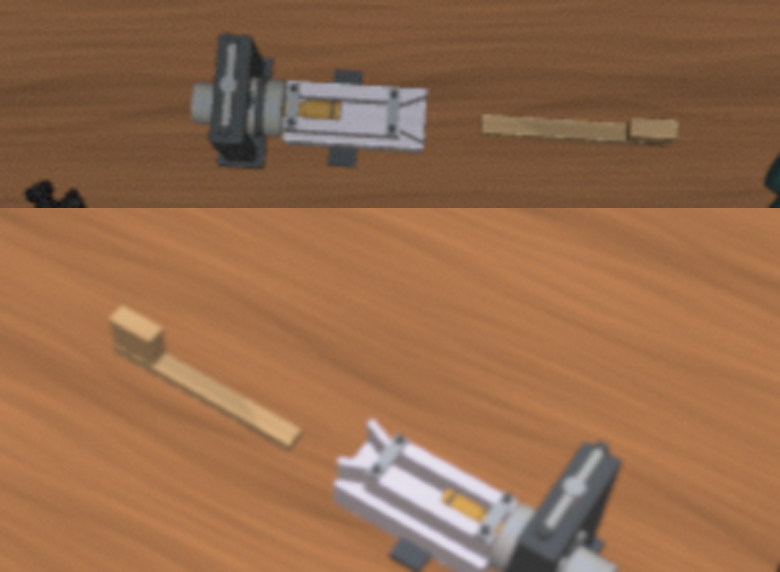

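```bash
python3 -c "
from workcell import finish_job
print(finish_job())"
```

```text
the job is handed in; nothing more can be done
None
```

The probe is home in the coupler, and the stick lies flat on the open bench in front of the guide. I handed the job in at about 23 s; `finish_job()` gives no verdict.

- **Feeding:** I gripped the stick by its handle, turned it in line with the guide and entered endways under the strap. I then fed the probe in 1 mm steps until the stop face was felt.
- **Stop depth:** The rear face puts the nose about 17 mm inside the coupler mouth, accurate to a few millimetres.
- **Pressing:** I held two pushes of about 1 s each. The wrist force was read only at the end of each hold, at about 10 to 11 N, slightly under the 12 N asked for. No reading before or during the pushes was higher.
- **Final pictures:**
  - The probe was still home after the stick was withdrawn; its rear face read 1–2 mm deeper than while the stick pressed on it, which is within the measuring error.
  - The stick is flat, handle up, with its tip about 55 mm before the flared end.
  - The gripper is clear, about 0.2 m up.
- **Side fittings:** The arm stayed away from the cross, plug and collar, but I did not measure their positions again at the end.
- **Disagreement:** The two cameras differed by 2–4 mm on some heights and sideways positions, so I entered a little high and lowered the stick once it was in the channel.

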